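# Secure a plug-in amplifier module and tug-test it

### The job

On the instrument chassis one of the three plug-in modules is not secured: both its turn catches stand open, and a microscope objective has been parked upright on its front end. Stand the objective upright in the small open tray without knocking it over, then turn both catches in line over the ends of that module until they stop. Then tug the module straight up by its handle with about 15 N, not much harder, hold that pull for a full second to prove the catches retain it, lower it gently fully home and let go, leaving the neighbouring modules' catches and the other things on the bench as they are.

Things in the scene. Friction and masses are not known exactly. Their poses are not given: they have to be found in the camera images.
- chassis: Fixed grey instrument chassis holding three bays side by side, 71 mm apart along its y; base 250 x 232 mm, 20 mm thick, side plates 82 mm high. Origin at the centre of its underside on the bench; x runs from its front (robot side) to its rear.
- bay_open: The bay that holds the unsecured module: open-topped grey slot frame, 230 mm long in x, 69 mm wide in y, 75 mm high, fixed in the chassis (left, middle or right), with the same directions. Origin at the centre of its underside, 20 mm above the bench; its flat top lies 75 mm above the origin.
- module_handle (a point): Centre of the handle bar of the unsecured module: black bar 60 mm long (along module and bay x), 12 mm wide, 12 mm high, on two legs at its ends as wide as the bar. It lies 38 mm above the module's top plate; with the module home, 44 mm above the bay's top (119 mm above the bay origin).
- module_plate (a point): Centre of the top face of the unsecured module's plate. Aluminium module, loose in its bay, 0.28 to 0.42 kg: plate 128 x 66 x 6 mm resting on the bay's top, body 62 mm deep below it, 1.5 mm play each side. With the catches closed it rises 2 mm freely, then its plate lifts both catches against their springs.
- catch_front (a joint): Angle of the front turn catch of the open bay (rad): 0 = closed, at its stop, pointing in bay +x over the module's front end; grows counter-clockwise seen from above (about 1.57 = across the bay, pointing to bay +y); stop at 1.9. Turned against light friction of 0.06 N m; stays where it is left.
- catch_rear (a joint): Angle of the rear turn catch (rad): 0 = closed, at its stop, pointing in bay -x over the module's rear end; grows counter-clockwise seen from above (about 1.57 = pointing to bay -y). Otherwise as the front one.
- catch_front_pivot (a point): Pivot (vertical axis) of the front catch on the bay's top, 85 mm in front of the bay centre. The catch is a dark steel lever, 12 mm wide, reaching 50 mm from the pivot (and 12 mm behind it), underside 8 mm and top 18 mm above the bay's top; an upright finger rib as wide as the lever stands on it from 15 to 49 mm out, its top 40 mm above the bay's top.
- catch_rear_pivot (a point): The same for the rear catch, 85 mm behind the bay centre.
- catch_front_rib (a point): A grip point on the front catch's rib: 32 mm out from the pivot, 31 mm above the bay's top; moves with the catch. Rib 12 mm thick across the lever.
- catch_rear_rib (a point): The same on the rear catch's rib.
- catch_front_spring (a joint): How far the front catch has been lifted on its sprung post (m), 0 at rest, stop at 0.022. Spring 600 N/m (6 N at 10 mm) with no preload; so a 15 N tug on the handle, less the module's weight, lifts each of the two catches about 9 to 10 mm.
- catch_rear_spring (a joint): The same for the rear catch.
- p_catch_front (a joint): Front catch of one neighbouring, already secured module (about 0 = closed). The neighbours look the same as the open bay with its module and catches; leave alone.
- p_catch_rear (a joint): Rear catch of the same neighbouring module.
- q_catch_front (a joint): Front catch of the other neighbouring, already secured module.
- q_catch_rear (a joint): Rear catch of that module.
- bay_p: A neighbouring bay with its secured module; fixed. Origin and size as for the open bay.
- bay_q: The other neighbouring bay; fixed.
- objective_mid (a point): Centre of the microscope objective, half-way up: upright steel cylinder 28 mm across, 80 mm high (its top 8 mm tapers to 20 mm), 0.13 to 0.19 kg, standing loose on the front end of the unsecured module's plate, 2 mm from the end of the handle bar, in the way of the front catch. z along its length, up.
- tray_in (a point): Centre of the inner floor of the open square grey tray on the bench beside the chassis (left or right of it): 110 x 110 mm outside, 100 x 100 mm inside, rim 18 mm above the bench, floor 5 mm thick; fixed. Its x and y axes run along its sides.
- bottle: Bystander: closed bottle, 60 mm across, 165 mm high, standing; origin at the centre of its underside.
- controller: Bystander: black box with three round knobs, 120 x 170 mm, 72 mm high with knobs; origin at the centre of its underside.
- screwdriver: Bystander: screwdriver 170 mm long lying on the bench; origin on its underside.
Things that resemble listed ones, but are neither listed nor needed, are in the scene too. Of the things like the part that bears objective_mid, leave any that is blue; of the rest the smaller one is meant.

How it is judged:
By the outcome, as a careful person would: the job done as asked, in the order asked, and still so for the second after the job is handed in, with the robot touching nothing.
It also fails if it takes over 72 s, if anything falls off the work surface, if the arm or the gripper's body presses on something with over 40 N, if the wrist force passes 120 N, or if a joint passes its speed limit or range.

### The arm

A 6-joint arm with a two-finger parallel gripper is mounted at the origin on the work surface. World frame = base frame: x ahead of the robot, y to its left, z up, the work surface at z = 0. Lengths are in m, angles in rad, forces in N, time in s.
With the tool pointing down it reaches from about 0.2 to 0.875 m from the base axis. Payload 3.4 kg.
Tool frame: the origin (TCP) lies between the finger pads; the fingertips stand 25 mm ahead of it and the grasp point (between the pads) lies 6 mm ahead of it (r.nose_length is the z of the fingertips in the tool frame, in m); z points along the fingers, x is the direction in which the jaws open and shut, and the axes are right-handed (so a half turn about z gives the same grasp; the last joint's range is limited). The gripper opens to 94 mm and grips with 3 to 60 N. Pads are 16 mm wide; open, the fingers measure 119 mm over their backs; the gripper's body (75 mm by 177 mm) begins 78 mm behind the grasp point.
Start: joints at [-1.263, 0.276, 1.505, -0, 1.361, -0.121], TCP at [0.239, -0.523, 0.23] pointing down, gripper open.
Joint ranges: [-2.89, 2.89], [-0.75, 2.08], [0.22, 2.7], [-1.18, 4.32], [0.11, 2.71], [-2.7, 2.7]. Speed limits (rad/s): [2.57, 2.57, 3.14, 3.14, 3.14, 3.14].

### API

Orientations are given as a unit quaternion [w, x, y, z].
In Python, from plant import r, gripper_to, inverse_kinematics, vision, models, telemetry gives the robot as it stands. Calls block until the motion is done:
- r.move_to(position, orientation): joint-space move of the TCP to a pose.
- r.move_l(position, rot=None, vel=0.15, guard=None): straight line of the TCP; rot=None keeps the orientation; vel is the mean speed in m/s. With guard (N) it stops when the force on the tool has changed by that much, and returns True; else False.
- r.movej(angles): joint-space move.
- gripper_to(opening, f_grip=None): finger opening in m; f_grip is the grip in N (None keeps the last); returns when the fingers have stopped.
- r.hold(seconds).
- inverse_kinematics(position, orientation): joint angles nearest the present ones, or None.
- vision.snapshot(name): name is "scene" or "top"; returns the picture (400x640x3 uint8, red, green, blue); there is no depth.
- vision.get_calibration(name): a dict with "fx", "fy", "cx", "cy" (pixels), "position" and "orientation" of the camera in the world. Camera axes: x right, y down, z forward; pixel columns grow to the right and rows downward; lengths in m; the calibration is good to about 2 mm. A picture is of the moment at which its call begins. get_calibration takes no time and is no camera call.
A pose or a line that the arm cannot do raises r.PlanningError and nothing moves.
- r.sign_off(): hands the job in, once; it reports no verdict.
Trained networks look in the newest picture that a camera, given by its name, has taken for a name from the list of things; names that differ only in an ending like _2 or _b are one class to them, and where a whole thing is asked for, a point or a joint stands for the part that bears it (a point fixed in the world has none). Each returns a list of dicts, best first, with "score" (0 to 1); they miss things now and then, are a little off and sometimes report something else, mostly with a low value. They report only what shows in the picture. A call takes as long as a camera call. They do not tell look-alikes from the thing itself.
- models.boxes_of(thing, camera): "at" ([x, y, z] in m, in world coordinates, good to about 4 mm: the middle of the surface that is visible of it).
- models.regions_of(thing, camera): "pixels" (400x640 bool, what is visible of it).
- models.mark_of(thing, camera): "at" ([x, y, z] in m, in world coordinates, good to about 4 mm: a listed point, or the origin of a listed thing).
Readings, each from a call of its own:
- telemetry.current_t(): time.
- telemetry.current_joints(): joint angles.
- telemetry.current_dq(): joint speeds.
- telemetry.current_joint_efforts(): joint torques, N m.
- telemetry.current_ee_pos(): TCP position.
- telemetry.current_tool_rot(): TCP orientation.
- telemetry.current_wrist_force(): force on the tool from outside, world axes, zero at the start.
- telemetry.current_torque(): the same for the moment, N m.
- telemetry.current_opening(): finger opening in m.
Only numpy, scipy, OpenCV 4.12 (cv2) and the standard library are available. Lean on these libraries where they do the work, as an engineer would, in place of code of your own. Each camera call takes 0.05 s, during which the arm holds its last target.

## Working session

There is one attempt and no reset: what is moved stays moved. The work goes in short steps, each a Python script; the robot and the scene stay as the last script left them, time stands still between calls to the robot, and variables do not carry over. Pictures are saved under pics/ and viewed, and the job is handed in when it is done.

```bash
ls; mkdir -p pics
python3 - <<'E'
from plant import r, vision, models, telemetry
import cv2
for n in ("scene","top"):
    im=vision.snapshot(n); cv2.imwrite(f"pics/{n}0.png",im[:,:,::-1])
    print(n,vision.get_calibration(n))
print(r.nose_length, telemetry.current_t())
for cam in ("top","scene"):
  for t in ("objective_mid","module_handle","module_plate","catch_front_pivot","catch_rear_pivot","catch_front_rib","catch_rear_rib","tray_in","bay_open","chassis"):
    print(cam,t,[(round(d["score"],2),[round(float(x),3) for x in d["at"]]) for d in models.mark_of(t,cam)])
print(telemetry.current_t())
E
```

```text
pics
scene {'fx': 490.8475790937382, 'fy': 490.8475790937382, 'cx': 321.9818215308803, 'cy': 203.9206404973783, 'position': array([1.42141901, 0.03545346, 0.75622752]), 'orientation': array([-0.30835452,  0.64101744,  0.62646874, -0.31867074])}
top {'fx': 404.28306532838087, 'fy': 404.28306532838087, 'cx': 314.2299053810915, 'cy': 202.6772586906362, 'position': array([0.43220239, 0.02743732, 0.8460307 ]), 'orientation': array([-0.05340625,  0.71347841, -0.69625973,  0.0576083 ])}
0.025 0.1
top objective_mid [(0.9, [0.375, 0.015, 0.056]), (0.7, [0.513, -0.007, 0.143]), (0.67, [0.383, -0.074, 0.038])]
top module_handle [(0.78, [0.559, -0.005, 0.137]), (0.3, [0.486, 0.216, 0.007])]
top module_plate [(0.95, [0.561, -0.006, 0.101]), (0.49, [0.559, -0.006, 0.138])]
top catch_front_pivot [(0.83, [0.476, -0.004, 0.093]), (0.62, [0.505, -0.23, 0.002])]
top catch_rear_pivot [(0.68, [0.649, 0.001, 0.094])]
top catch_front_rib [(0.78, [0.482, 0.028, 0.124]), (0.41, [0.513, -0.008, 0.144])]
top catch_rear_rib [(0.83, [0.624, -0.028, 0.126])]
top tray_in [(0.75, [0.49, 0.214, 0.005])]
top bay_open []
top chassis [(0.66, [0.563, -0.075, 0.02]), (0.41, [0.505, -0.231, 0.005])]
scene objective_mid [(0.84, [0.515, -0.008, 0.137]), (0.64, [0.372, 0.016, 0.061]), (0.49, [0.383, -0.078, 0.044])]
scene module_handle [(0.96, [0.562, -0.002, 0.14])]
scene module_plate [(0.77, [0.563, -0.003, 0.102])]
scene catch_front_pivot [(0.82, [0.479, -0.01, 0.096])]
scene catch_rear_pivot [(0.91, [0.643, -0.004, 0.095])]
scene catch_front_rib [(0.75, [0.479, 0.024, 0.127]), (0.39, [0.562, -0.002, 0.141]), (0.35, [0.563, -0.072, 0.021])]
scene catch_rear_rib [(0.91, [0.624, -0.027, 0.126])]
scene tray_in [(0.58, [0.49, 0.211, 0.005])]
scene bay_open [(0.71, [0.562, -0.002, 0.019])]
scene chassis []
1.1
```

View pics/top0.png

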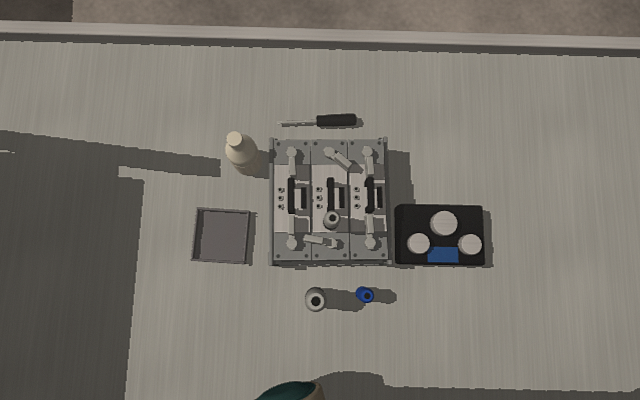

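View pics/scene0.png

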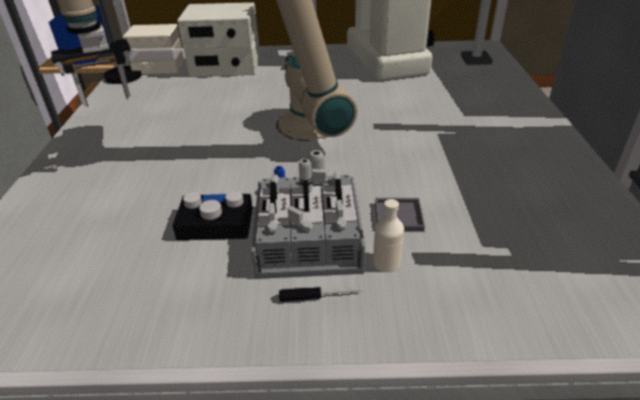

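The objective that needs moving is the grey one on the middle module, at about top-view pixel (332,217). The look-alikes in front are the larger grey one at (316,299) and the blue one at (365,295). The tray is at (222,236), to the left. Next I'll refine the yaw and catch angles.

```bash
cat > h.py <<'E'
from plant import r, gripper_to, inverse_kinematics, vision, models, telemetry
import numpy as np, cv2
from scipy.spatial.transform import Rotation as R
def px2w(cam,u,v,z):
    c=vision.get_calibration(cam); q=c["orientation"]; M=R.from_quat([q[1],q[2],q[3],q[0]])
    d=M.apply([(u-c["cx"])/c["fx"],(v-c["cy"])/c["fy"],1.0]); p=c["position"]
    return p+d*(z-p[2])/d[2]
def w2px(cam,P):
    c=vision.get_calibration(cam); q=c["orientation"]; M=R.from_quat([q[1],q[2],q[3],q[0]])
    p=M.inv().apply(np.asarray(P)-c["position"]); return p[0]/p[2]*c["fx"]+c["cx"],p[1]/p[2]*c["fy"]+c["cy"]
def down(a):
    """tool z down, jaw axis at world yaw a"""
    q=(R.from_euler('z',a)*R.from_euler('x',np.pi)).as_quat(); return np.array([q[3],q[0],q[1],q[2]])
def tcp(g): return np.array([g[0],g[1],g[2]+0.006])
def st(): print("t %.2f"%telemetry.current_t(),"p",np.round(telemetry.current_ee_pos(),4),"F",np.round(telemetry.current_wrist_force(),2),"op %.4f"%telemetry.current_opening())
E
python3 - <<'E'
from h import *
im=cv2.imread("pics/top0.png")
c=cv2.resize(im[130:275,260:400],None,fx=4,fy=4,interpolation=cv2.INTER_CUBIC)
def mk(P,col):
    u,v=w2px("top",P); cv2.circle(c,(int((u-260+.5)*4),int((v-130+.5)*4)),3,col,-1); 
for P,col in [((0.514,-.0075,.181),(0,0,255)),((.561,-.004,.145),(0,255,0)),((.4777,-.007,.113),(255,0,0)),((.646,-.002,.113),(255,0,0)),((.4805,.026,.135),(0,255,255)),((.624,-.0275,.135),(0,255,255))]: mk(P,col)
cv2.imwrite("pics/crop0.png",c)
print(telemetry.current_tool_rot(), down(-1.384), [round(x,3) for x in telemetry.current_joints()])
E
```

```text
[ 5.03817613e-05  8.41367674e-01 -5.40463165e-01  4.91889080e-05] [ 4.71471505e-17  7.69971399e-01 -6.38078400e-01 -3.90710335e-17] [np.float64(-1.263), np.float64(0.276), np.float64(1.505), np.float64(-0.0), np.float64(1.361), np.float64(-0.121)]
```

View pics/crop0.png

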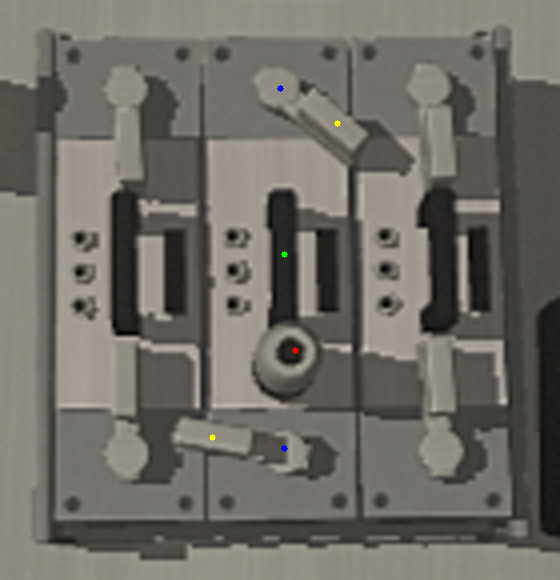

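Run:
```python
from h import *
f=lambda u,v,z:px2w("top",u/4+260-.5,v/4+130-.5,z)
for n,a,b in [("L",(125,88),(127,455)),("M",(278,88),(293,452)),("R",(429,84),(441,452))]:
    A=f(*a,.113);B=f(*b,.113);d=A-B; print(n,A.round(4),B.round(4),((A+B)/2).round(4),np.hypot(*d[:2]).round(4),np.arctan2(d[1],d[0]).round(4))
for n,a,b in [("seamL",(206,40),(206,515)),("seamR",(350,40),(361,515))]:
    A=f(*a,.095);B=f(*b,.095);d=A-B; print(n,((A+B)/2).round(4),np.arctan2(d[1],d[0]).round(4))
A=f(278,195,.145);B=f(285,320,.145);print("bar",A,B)
print("rib front ends",f(180,432,.135),f(250,443,.135)); print("rear",f(312,95,.135),f(355,150,.135))
print("obj top c",f(291,349,.181), "flange", f(288,358,.173))
print("tray",[px2w("top",u,v,.018).round(4) for u,v in [(197,208),(255,210),(249,264),(192,262)]])
```

```text
L [0.6443 0.0707 0.113 ] [0.4732 0.0642 0.113 ] [0.5587 0.0675 0.113 ] 0.1712 0.0382
M [ 0.6462 -0.0009  0.113 ] [ 0.4764 -0.0108  0.113 ] [ 0.5613 -0.0058  0.113 ] 0.1701 0.058
R [ 0.65   -0.0717  0.113 ] [ 0.478  -0.0777  0.113 ] [ 0.564  -0.0747  0.113 ] 0.1721 0.035
seamL [0.561  0.0307 0.095 ] 0.0251
seamR [ 0.5628 -0.0397  0.095 ] 0.0334
bar [ 5.87834003e-01 -5.48832237e-04  1.45000000e-01] [ 0.53196587 -0.00462644  0.145     ]
rib front ends [0.48258586 0.04015952 0.135     ] [0.4785149  0.00932535 0.135     ]
rear [ 0.63687088 -0.01555021  0.135     ] [ 0.6117231  -0.03536034  0.135     ]
obj top c [ 0.51477582 -0.00567669  0.181     ] flange [ 0.51194269 -0.00488228  0.173     ]
tray [array([0.5463, 0.2658, 0.018 ]), array([0.5451, 0.146 , 0.018 ]), array([0.4346, 0.153 , 0.018 ]), array([0.4359, 0.2682, 0.018 ])]
```

The bay centre comes out at about (0.561, -0.004) with a yaw of about 0.036. From the bay geometry the objective should be at (0.515, -0.006), and the image measurement agrees. Now I'll grasp it.

Run:
```python
from h import *
q=down(-np.pi/2+0.036)
gripper_to(0.058,20)
g=np.array([.515,-.006,.151])
r.move_to(tcp(g+[0,0,.10]),q); st(); print(np.round(telemetry.current_joints(),2))
print(r.move_l(tcp(g),vel=.12,guard=8)); st()
gripper_to(0.0,20); st()
im=vision.snapshot("top"); cv2.imwrite("pics/g1.png",im[:,:,::-1])
```

```text
t 3.93 p [ 0.5151 -0.0067  0.2569] F [-0.12  0.43  0.16] op 0.0581
[-0.15  0.17  1.58 -0.    1.39  1.39]
False
t 4.92 p [ 0.5156 -0.0062  0.1576] F [ 0.25 -0.34 -0.07] op 0.0583
t 5.49 p [ 0.5151 -0.006   0.1572] F [-0.12  0.03  2.2 ] op 0.0275
```

Run:
```python
from h import *
p=telemetry.current_ee_pos().copy()
r.move_l([p[0],p[1],.262],vel=.15); st()
r.move_l([.49,.210,.262],vel=.25); st()
r.move_l([.49,.210,.075],vel=.15)
r.hold(.2); st()
print(r.move_l([.49,.210,.0575],vel=.03,guard=3)); st()
im=vision.snapshot("top"); cv2.imwrite("pics/g2.png",im[120:300,160:400,::-1].repeat(3,0).repeat(3,1))
im=vision.snapshot("scene"); cv2.imwrite("pics/g2s.png",im[140:290,220:460,::-1].repeat(3,0).repeat(3,1))
```

```text
t 6.39 p [ 0.5144 -0.0059  0.2609] F [ 0.25  0.06 -0.45] op 0.0278
t 7.41 p [0.4899 0.2091 0.2616] F [-0.17  0.18 -1.48] op 0.0275
t 9.01 p [0.4904 0.2101 0.0757] F [-0.09  0.34 -1.55] op 0.0273
True
t 9.49 p [0.4899 0.2101 0.0609] F [ 0.59 -0.2   3.27] op 0.0272
```

View pics/g2s.png

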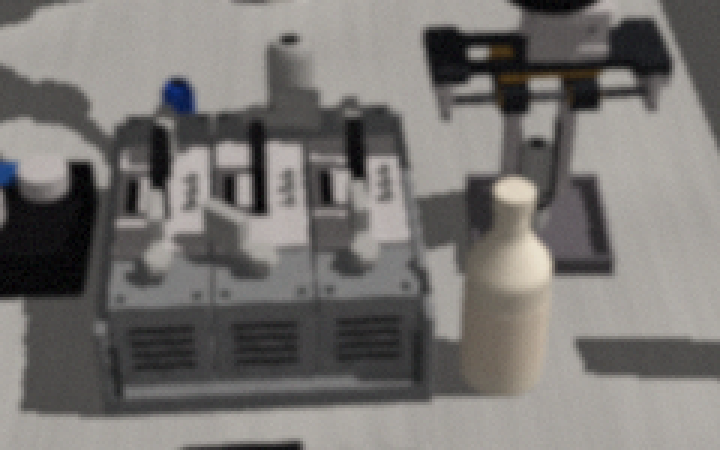

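In the scene view the objective is held upright inside the tray (crop pixel ~(537,170)). Contact came at the expected height, so I'll release it and close the front catch.

```bash
cat >> h.py <<'E'
YAW=.036; C=np.array([.5613,-.004]); U=np.array([np.cos(YAW),np.sin(YAW)])
PF=C-.085*U; PR=C+.085*U
def ribp(P,base,th,z=.130,rad=.031):
    f=base+YAW+th; return np.array([P[0]+rad*np.cos(f),P[1]+rad*np.sin(f),z+.006])
def riba(th): return down(YAW+th-np.pi/2)
E
python3 - <<'E'
from h import *
gripper_to(0.05); st()
r.move_l([.49,.210,.21],vel=.15)
im=vision.snapshot("top"); cv2.imwrite("pics/g3.png",im[120:300,160:400,::-1].repeat(3,0).repeat(3,1))
gripper_to(0.026)
p=ribp(PF,0,1.41)
r.move_to(p+[0,0,.06],riba(1.41)); st()
im=vision.snapshot("scene"); cv2.imwrite("pics/g3s.png",im[100:290,220:460,::-1].repeat(3,0).repeat(3,1))
E
```

```text
t 10.15 p [0.4892 0.2098 0.0606] F [0.05 0.81 0.25] op 0.0497
t 13.48 p [0.4803 0.0239 0.1961] F [ 1.17 -0.41 -0.01] op 0.0261
```

View pics/g3.png

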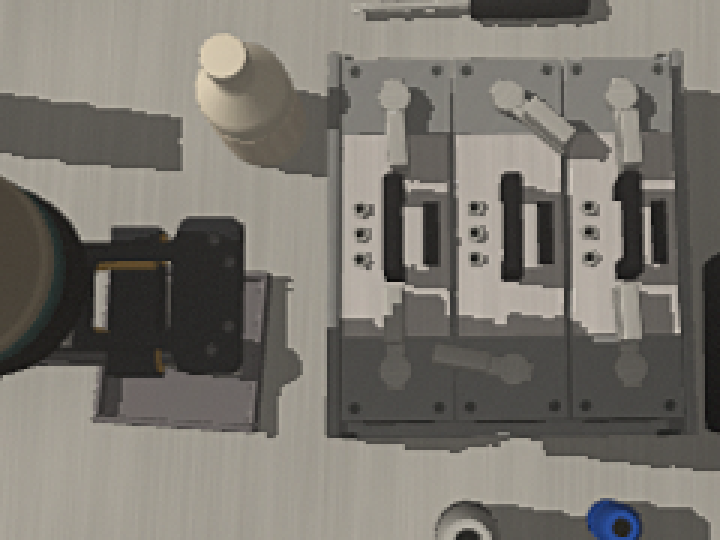

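View pics/g3s.png

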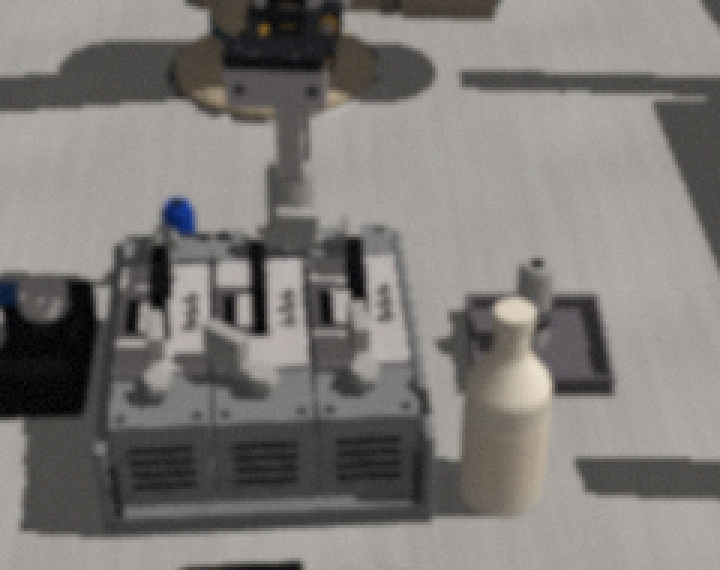

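The objective stands upright in the tray at crop pixel (536,285), and the gripper is above the front rib.

```bash
cat >> h.py <<'E'
def close_catch(P,base,th0,th1=-0.03):
    if r.move_l(ribp(P,base,th0),vel=.08,guard=6): print("hit on descent"); st(); return False
    gripper_to(0.0,8); st()
    if telemetry.current_opening()<.009: print("missed"); return False
    n=int(np.ceil((th0-.12)/.2)); 
    for th in np.linspace(th0,.12,n+1)[1:]:
        if r.move_l(ribp(P,base,th),rot=riba(th),vel=.06,guard=15): print("guard at",th); st(); return False
    st()
    hit=r.move_l(ribp(P,base,th1-.03),rot=riba(th1-.03),vel=.02,guard=5); print("stop",hit); st()
    a=telemetry.current_ee_pos(); d=(np.arctan2(a[1]-P[1],a[0]-P[0])-base-YAW+np.pi)%(2*np.pi)-np.pi; print("angle",round(d,3)); return True
E
python3 - <<'E'
from h import *
print(close_catch(PF,0,1.41))
im=vision.snapshot("scene"); cv2.imwrite("pics/g4s.png",im[100:290,220:460,::-1].repeat(3,0).repeat(3,1))
E
```

```text
t 14.80 p [0.4804 0.0237 0.1365] F [ 0.05 -0.13  2.3 ] op 0.0122
t 17.13 p [ 0.5066 -0.0021  0.1362] F [-2.66 -0.29  5.47] op 0.0120
stop False
t 17.56 p [ 0.5068 -0.0065  0.1362] F [-2.17  4.03  5.07] op 0.0122
angle -0.016
True
```

View pics/g4s.png

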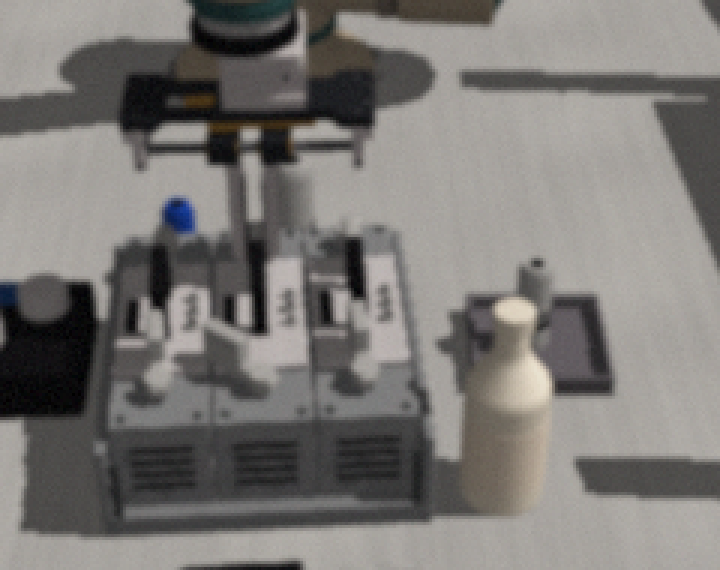

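Run:
```python
from h import *
hit=r.move_l(ribp(PF,0,-.16),rot=riba(-.04),vel=.02,guard=6); print(hit); st()
r.hold(.1); st()
gripper_to(0.026); st()
p=telemetry.current_ee_pos().copy(); r.move_l([p[0],p[1],.215],vel=.15); st()
r.move_to(ribp(PR,np.pi,.80)+[0,0,.07],riba(.80)); st()
im=vision.snapshot("top"); cv2.imwrite("pics/g5.png",im[120:300,250:400,::-1].repeat(4,0).repeat(4,1))
im=vision.snapshot("scene"); cv2.imwrite("pics/g5s.png",im[100:290,220:460,::-1].repeat(3,0).repeat(3,1))
```

```text
True
t 17.82 p [ 0.5067 -0.0064  0.1363] F [1.14 2.95 3.62] op 0.0123
t 17.92 p [ 0.5067 -0.0065  0.1363] F [1.43 1.87 4.98] op 0.0124
t 18.37 p [ 0.5059 -0.0072  0.1357] F [-0.23  0.15  0.06] op 0.0260
t 19.04 p [ 0.5053 -0.0072  0.2144] F [ 0.57  0.4  -0.8 ] op 0.0261
t 19.86 p [ 0.6244 -0.0238  0.2047] F [0.28 0.45 0.75] op 0.0262
```

View pics/g5.png

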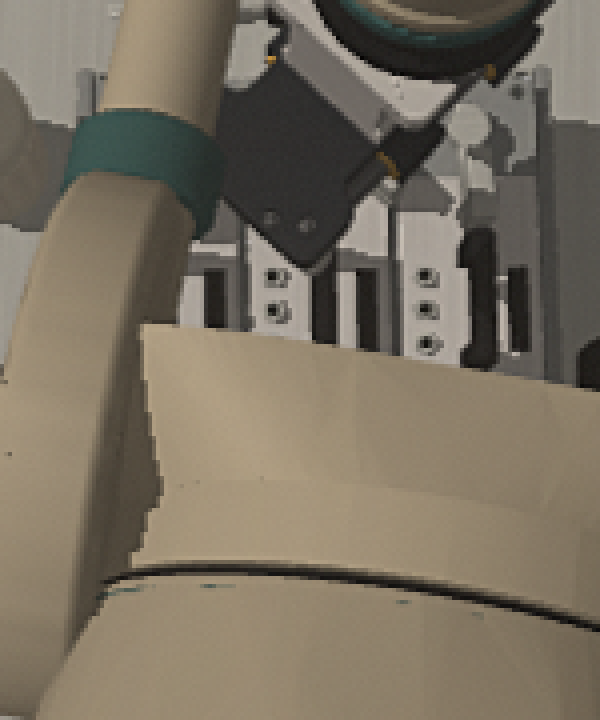

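View pics/g5s.png

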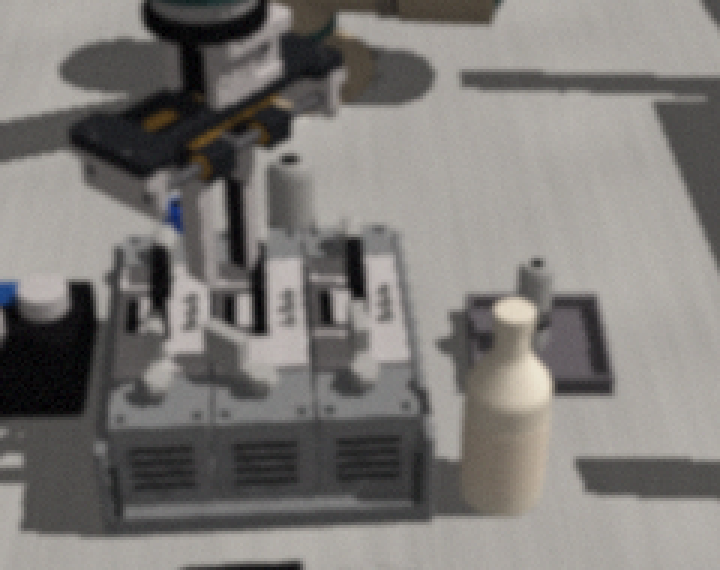

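Run:
```python
from h import *
if close_catch(PR,np.pi,.80):
    hit=r.move_l(ribp(PR,np.pi,-.16),rot=riba(-.04),vel=.02,guard=6); print(hit); st()
    a=telemetry.current_ee_pos()
    gripper_to(0.026); st()
    p=telemetry.current_ee_pos().copy(); r.move_l([p[0],p[1],.215],vel=.15); st()
```

```text
t 21.35 p [ 0.6257 -0.0241  0.1366] F [ 0.16 -0.42  2.28] op 0.0120
t 22.62 p [ 0.6157 -0.006   0.1364] F [-1.97  0.21  5.37] op 0.0118
stop False
t 23.04 p [ 0.6155 -0.0017  0.1364] F [-1.11 -4.13  5.62] op 0.0124
angle -0.012
True
t 23.25 p [ 0.6154 -0.0017  0.1365] F [ 0.17 -0.59  2.9 ] op 0.0122
t 23.70 p [ 0.6147 -0.0011  0.1362] F [ 0.46  0.02 -0.26] op 0.0262
t 24.38 p [ 0.6142 -0.001   0.2143] F [-0.56 -0.22 -1.36] op 0.0260
```

Run:
```python
from h import *
r.move_to([.40,-.35,.28],down(-1.5)); st()
im=vision.snapshot("top"); cv2.imwrite("pics/g6.png",im[125:275,170:400,::-1].repeat(3,0).repeat(3,1))
im=vision.snapshot("scene")
for t in ("catch_front_rib","catch_rear_rib","module_handle","objective_mid"):
  for c in ("top","scene"):
    print(c,t,[(round(d["score"],2),[round(float(x),3) for x in d["at"]]) for d in models.mark_of(t,c)])
```

```text
t 25.91 p [ 0.4005 -0.3493  0.2796] F [ 0.54 -0.14  0.54] op 0.0261
top catch_front_rib [(0.58, [0.507, -0.003, 0.126])]
scene catch_front_rib [(0.64, [0.507, -0.009, 0.127])]
top catch_rear_rib [(0.58, [0.61, -0.008, 0.125])]
scene catch_rear_rib [(0.68, [0.615, -0.003, 0.123])]
top module_handle [(0.88, [0.56, -0.005, 0.137])]
scene module_handle [(0.87, [0.562, -0.003, 0.14]), (0.74, [0.559, -0.002, 0.101]), (0.44, [0.615, -0.004, 0.123])]
top objective_mid [(0.79, [0.372, 0.017, 0.059]), (0.67, [0.379, -0.072, 0.037]), (0.55, [0.49, 0.21, 0.047]), (0.17, [0.744, 0.022, 0.005])]
scene objective_mid [(0.65, [0.373, 0.015, 0.059]), (0.56, [0.489, 0.209, 0.042]), (0.49, [0.387, -0.076, 0.043])]
```

View pics/g6.png

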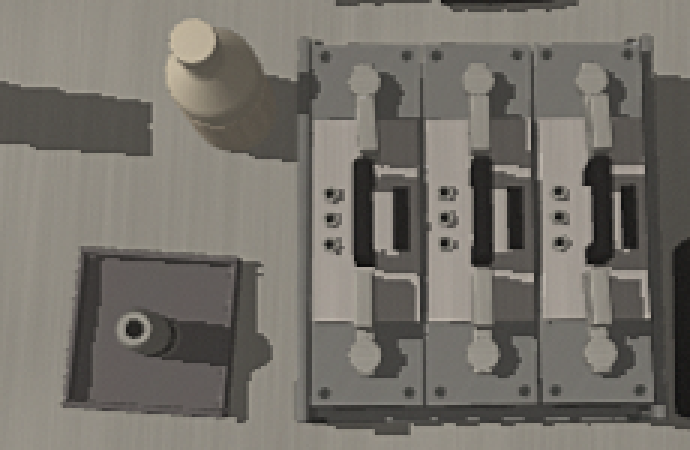

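Both catches are in line (middle bay, crop column ~480), and the objective stands in the tray at crop (133,330). Next is the tug.

```bash
cat >> h.py <<'E'
def fz(n=6):
    v=[]
    for _ in range(n): v.append(telemetry.current_wrist_force()[2]); r.hold(.02)
    return float(np.mean(v))
E
python3 - <<'E'
from h import *
q=down(-np.pi/2+YAW); h=np.array([.561,-.004,.139])
gripper_to(.034,40)
r.move_to(tcp(h+[0,0,.07]),q)
print(r.move_l(tcp(h),vel=.08,guard=6)); st()
r.hold(.3); b=fz(15); print("base",b)
gripper_to(0.0,40); r.hold(.2); st(); g0=fz(10); print("gripped",g0)
p0=telemetry.current_ee_pos().copy(); open("p0.txt","w").write(repr((p0.tolist(),float(b))))
for dz in (.002,.005,.008):
    hit=r.move_l([.561,-.004,h[2]+.006+dz],vel=.015,guard=15); r.hold(.15); print(dz,hit,round(fz()-b,2),telemetry.current_ee_pos()[2]-p0[2], "op",telemetry.current_opening())
print(telemetry.current_t())
E
```

```text
False
t 29.25 p [ 0.5615 -0.0041  0.1455] F [ 0.22 -0.18  0.15] op 0.0340
base 0.08851202816497429
t 30.48 p [ 0.561 -0.004  0.145] F [ 0.56 -1.19  0.11] op 0.0116
gripped -0.22189683809728464
0.002 False -3.12 0.0018550118620066502 op 0.011896911118747149
0.005 False -8.39 0.0047486416070303406 op 0.011479488820036353
0.008 False -11.53 0.007746925583537512 op 0.011695039743122781
32.3833
```

Run:
```python
from h import *
p0,b=eval(open("p0.txt").read())
z=.145+.010
r.move_l([.561,-.004,z],vel=.01); r.hold(.1); f=fz(8)-b; print(f)
for _ in range(4):
    if abs(f+15)<.5: break
    z+=float(np.clip((15+f)/1200,-.002,.002)); z=min(z,.145+.0135)
    r.move_l([.561,-.004,z],vel=.01); r.hold(.1); f=fz(8)-b; print(round(z-.145,5),f)
t=telemetry.current_t(); v=[]
while telemetry.current_t()-t<1.4: v.append(telemetry.current_wrist_force()[2]-b); r.hold(.04)
print("hold",np.mean(v),np.min(v),np.max(v),telemetry.current_t()-t); st()
im=vision.snapshot("scene"); cv2.imwrite("pics/g7s.png",im[100:290,220:460,::-1].repeat(3,0).repeat(3,1))
r.move_l([.561,-.004,.1475],vel=.012); r.hold(.1); print(fz()-b)
r.move_l([.561,-.004,.1450],vel=.006); r.hold(.15); print(fz()-b); st()
```

```text
-14.380121809283484
0.01052 -15.286921328731063
hold -15.269886752085176 -16.11489732075138 -13.899950866100031 1.4166999999999987
t 34.87 p [ 0.5609 -0.004   0.1555] F [ -0.64   0.19 -15.09] op 0.0118
-6.173101843283345
-3.1229397338598646
t 36.75 p [ 0.5611 -0.004   0.1451] F [ 0.44 -0.16 -3.  ] op 0.0114
```

View pics/g7s.png

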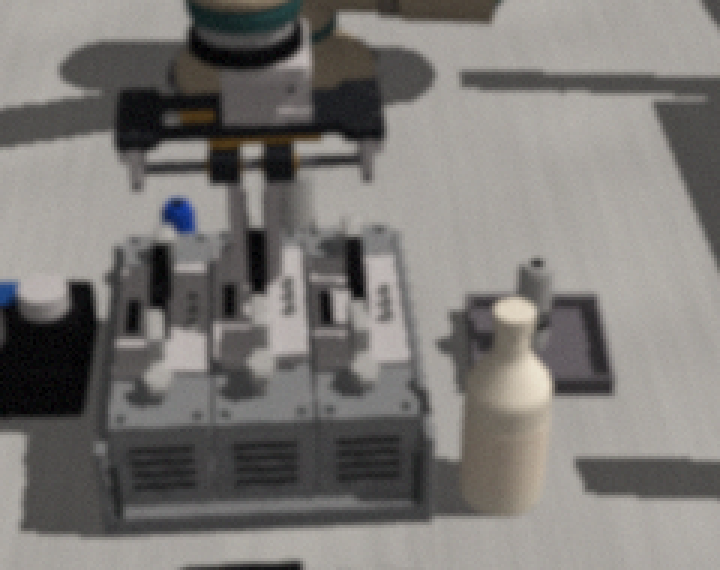

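The tug held at about 15.3 N for 1.4 s, and the module is visibly raised under both catches. It still hangs by its weight (~3 N) because the bar crept slightly in the pads. I'll lower until it is seated.

Run:
```python
from h import *
p0,b=eval(open("p0.txt").read())
z=.145
for _ in range(12):
    z-=.0004; r.move_l([.561,-.004,z],vel=.006); r.hold(.1); f=fz(5)-b; print(round(z,4),round(f,2))
    if f>1.0: break
st()
```

```text
0.1446 0.7
0.1442 5.2
t 37.62 p [ 0.5611 -0.004   0.1449] F [-2.27  0.29  5.42] op 0.0113
```

Seated. I'll release slowly, retract clear and check.

Run:
```python
from h import *
r.move_l([.561,-.004,.1446],vel=.006); r.hold(.1); st()
gripper_to(.034); st()
r.move_l([.561,-.004,.225],vel=.12)
r.move_to([.40,-.35,.28],down(-1.5)); r.hold(.3); st()
im=vision.snapshot("top"); cv2.imwrite("pics/g8.png",im[105:325,170:500,::-1].repeat(2,0).repeat(2,1))
im=vision.snapshot("scene"); cv2.imwrite("pics/g8s.png",im[140:310,160:460,::-1].repeat(2,0).repeat(2,1))
for t in ("module_handle","module_plate","objective_mid"):
  for c in ("top","scene"):
    print(c,t,[(round(d["score"],2),[round(float(x),3) for x in d["at"]]) for d in models.mark_of(t,c)])
```

```text
t 37.97 p [ 0.5611 -0.004   0.145 ] F [-0.48 -0.34  5.81] op 0.0112
t 38.52 p [ 0.561  -0.004   0.1445] F [0.  0.7 0.1] op 0.0341
t 41.08 p [ 0.4005 -0.3494  0.2799] F [ 0.09  0.22 -0.32] op 0.0339
top module_handle [(0.68, [0.56, -0.006, 0.138])]
scene module_handle [(0.66, [0.562, 0.001, 0.141])]
top module_plate [(0.97, [0.562, -0.006, 0.098])]
scene module_plate [(0.57, [0.56, -0.005, 0.099])]
top objective_mid [(0.82, [0.492, 0.21, 0.045]), (0.79, [0.372, 0.016, 0.058]), (0.59, [0.379, -0.075, 0.039])]
scene objective_mid [(0.74, [0.371, 0.013, 0.06]), (0.59, [0.486, 0.209, 0.044]), (0.54, [0.382, -0.078, 0.042])]
```

View pics/g8.png

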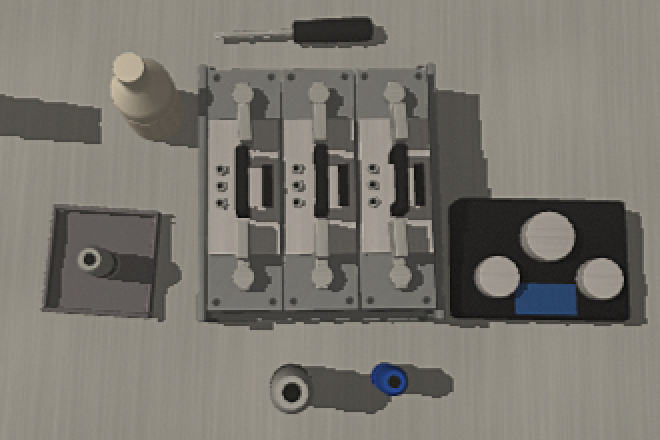

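View pics/g8s.png

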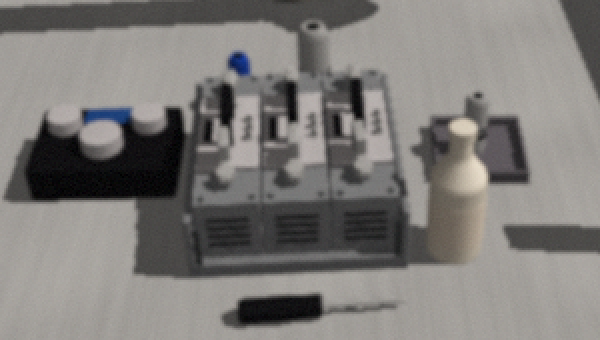

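Everything looks in place: the objective stands upright in the tray (top crop (90,260)), all catches are in line, the module is home, and the other things on the bench look unmoved.

```bash
python3 -c "
from h import *
r.sign_off(); print(telemetry.current_t())"
```

```text
the job is handed in; nothing more can be done
the job is handed in; nothing more can be done
```

The job is done and handed in at about 41 s of the 72 s allowed. No verdict came back.

- **Objective:** the small grey one now stands upright in the tray, at about (0.49, 0.21) with its centre 45 mm up.
- **Catches:** I turned the front and then the rear catch of the middle bay closed. Each was pushed against its stop until the force guard tripped, and both are in line in the pictures.
- **Tug:** the pull averaged 15.3 N over 1.4 s, with readings between 13.9 and 16.1 N, and the catches held the module.
- **Lowering:** the handle bar slipped slightly in the pads, so at the original height the module still hung with about 3 N. I lowered it a little further until it seated, with about 5–6 N of downward push, and then let go.
- **Last check:** the final pictures show the module home, and the neighbouring catches, bottle, controller, screwdriver and the two spare objectives look unmoved. None of these checks failed.

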